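# Rake two pine sticks into rows against the batten

### The job

Pick up the wooden toothed rake by its handle and use its teeth to comb the two scattered pine sticks up against the dark batten, so that they lie flat on the bench in two neat rows, side by side and parallel to it, in front of its middle. Do not touch the sticks with the gripper; when they are in place, set the rake down on its teeth, clear of the sticks.

Things in the scene. Friction and masses are not known exactly. Their poses are not given: they have to be found in the camera images.
- batten: Dark wooden batten fixed to the bench, 320 x 30 x 25 mm high; place and yaw (up to 15 deg) vary. Origin: at bench height, middle of the long face that the sticks go against. x along it; y points straight out of that face over the open bench, to the robot's left, where sticks and rake start (the wood fills y = -30 to 0 mm); z up.
- stick_a: Loose pine stick, 18 x 18 mm square, 150 mm long, about 35 g, flat on the bench. Origin: centre of its underside; x along its length. The one nearer the batten: starts 55 to 75 mm from the face to its origin, within 25 mm of the batten's middle along it, up to 23 deg askew.
- stick_b: Second pine stick, like stick_a, same axes. Starts farther out, 155 to 175 mm from the batten's face to its origin, within 25 mm of the middle, up to 23 deg askew.
- rake: Wooden rake, 170 g, stands on 8 teeth and a heel; head towards batten, up to 30 deg askew. Origin: bench height under the grip point (centre of mass). x along handle to head, y across. Level handle 20 mm wide, x -150 to 51, z 24 to 44 mm. Head x 51 to 69, y -99 to 99, top z 44; teeth below it to z 0, front face x 69, gaps 12 mm; heel x -148 to -132. Not the brush with black bristles.

How it is judged:
By the outcome, as a careful person would: the job done as asked, in the order asked, and still so for the second after the job is handed in, with the robot touching nothing.
It also fails if it takes over 45 s, if anything falls off the work surface, if the arm or the gripper's body presses on something with over 40 N, if the wrist force passes 120 N, or if a joint passes its speed limit or range.

### The arm

A 7-joint arm with a two-finger parallel gripper is mounted at the origin on the work surface. World frame = base frame: x ahead of the robot, y to its left, z up, the work surface at z = 0. Lengths are in m, angles in rad, forces in N, time in s.
With the tool pointing down it reaches from about 0.4 to 0.85 m from the base axis. Payload 10.4 kg.
Tool frame: the origin (TCP) lies midway between the tips of the shut fingers; the grasp point (between the pads) lies 19 mm behind it (manip.grasp_offset is the distance from the TCP to the grasp point, in m); z points along the fingers, y is the line along which they close (so a half turn about z gives the same grasp; the last joint's range is limited). The gripper opens to 85 mm and grips with 20 to 120 N. Pads are 22 mm wide; open, the fingers measure 114 mm over their backs; the gripper's body (76 mm by 85 mm) begins 54 mm behind the grasp point. The pads swing forward as they close: fully open they stand 13 mm farther back than shut.
Start: joints at [1.165, 0.332, -0.065, 1.46, 0.022, 1.35, -0.088], TCP at [0.233, -0.58, 0.231] pointing down, gripper open.
Joint ranges: [-2.6, 2.6], [-0.5, 2.12], [-1.47, 1.34], [0.16, 2.42], [-1.27, 4.41], [0.06, 2.06], [-2.6, 2.6]. Speed limits (rad/s): [2.22, 2.22, 2.79, 2.79, 3.14, 3.14, 3.14].

### API

Orientations are given as a unit quaternion [x, y, z, w].
In Python, from workcell import manip, imaging, get_obs gives the robot as it stands (manip), with the cameras (imaging) and the readings as plain functions.
- The arm moves only by the tool hand_motion, called after ">>>" as name(argument=value, ...), one argument or row to a line, values as JSON. Schema: {"type":"object","properties":{"plan":{"type":"array","items":{"type":"array","prefixItems":[{"type":"array","items":{"type":"number"},"minItems":3,"maxItems":3},{"type":"array","items":{"type":"number"},"minItems":3,"maxItems":3},{"type":"number"}],"minItems":3,"maxItems":3},"minItems":1,"maxItems":20},"grip_force":{"type":"number"},"only":{"type":"string"},"quiet":{"type":"boolean"},"lines":{"type":"string"}},"required":["plan"],"additionalProperties":false}. plan is a list of rows, 1 to 20 of them, each written [[rx, ry, rz], [dx, dy, dz], opening]: a rotation vector rx, ry, rz in a scale on which 1.0 is 2 rad, then dx, dy, dz in parts of the range, where 1.0 means 1 m, then the opening from 0.0 (shut) to 1.0 (fully open); each row is the pose to reach, as a shift and turn from the pose commanded when the call began, along the tool's axes at that moment; what a row does not reach only later rows make up. A row lasts 1/8 s, in which the tool goes at most 0.0625 m and 0.188 rad, less where a joint would pass 70% of its speed; a pose out of reach is approached as far as the arm can. The fingers move at their own pace and stop on an object; grip_force is the grip in N (left out, the last holds). Time passes only in rows, so rows that do not move let the fingers close. The tool returns the time, the measured TCP pose, the force, the opening and the grip force at its end. only (a regular expression) keeps the lines of the reply that match it, lines (a string "A,B") keeps lines A to B, and quiet returns only ok. Shift and turn numbers lie between -1 and 1, and a call with a number outside is refused. Input that does not fit is refused with a message, and nothing moves.
- get_obs(): the state, without advancing time (a new reading comes with each control period).
- imaging.camera(name): name is "scene" or "top" or "wrist"; returns the picture (480x640x3 uint8, blue, green, red); there is no depth.
- imaging.calibration(name): a dict with "fx", "fy", "cx", "cy" (pixels), "k1" (the pictures are not rectified: a ray, as slopes to the right and down, at radius r is drawn at 1 + k1 r^2 times it, then the intrinsics apply), "world_from_camera" (4x4, takes a point from camera to world coordinates); the wrist camera has in their place "tool_from_camera" (4x4, takes a point from camera to tool coordinates, whose origin is the TCP and whose axes are the flange's). Camera axes: x right, y up, looking along -z (the intrinsics and any distortion apply to the point x, -y, -z); pixel columns grow to the right and rows downward; lengths in m; the calibration is good to about 2 mm. A picture is of the moment at which its call begins: read the wrist's pose just before it. calibration takes no time and is no camera call.
- manip.hand_in(): hands the job in; it is judged then, once.
The state is a dict: "clock": time; "joint_pos": joint angles; "joint_velocities": joint speeds; "tau": joint torques, N m; "position": TCP position; "ee_rot": TCP orientation; "ft_force": force on the tool from outside, world axes, zero at the start; "torque": the same for the moment, N m; "grip_width": opening from 0.0 (shut) to 1.0 (fully open); "grasp_force": force on a finger pad.
Only numpy, scipy, OpenCV 4.12 (cv2) and the standard library are available. Lean on these libraries where they do the work, as an engineer would, in place of code of your own. Each camera call takes 0.05 s, during which the arm holds its last target. There are 200 camera calls.

## Working session

There is one attempt and no reset: what is moved stays moved. The work goes in short steps, Python scripts to look and compute and a tool call to move; the robot and the scene stay as the last step left them, time stands still between calls to the robot, and variables do not carry over. Pictures are saved under pics/ and viewed, at most 10 in all, crops included, and the job is handed in when it is done.

```bash
ls; mkdir -p pics; python3 - <<'E'
from workcell import manip, imaging, get_obs
import cv2,numpy as np
np.set_printoptions(precision=4,suppress=True)
for n in("top","scene"):
    cv2.imwrite(f"pics/{n}0.png",imaging.camera(n))
    print({k:np.array(v) for k,v in imaging.calibration(n).items()})
o=get_obs();print(o["position"],o["ee_rot"],o["clock"],manip.grasp_offset)
E
```

```text
pics
workcell.py
{'fx': array(539.2508), 'fy': array(539.2508), 'cx': array(314.5525), 'cy': array(235.3011), 'k1': array(-0.0421), 'world_from_camera': array([[-0.12  ,  0.972 , -0.2019,  0.4228],
       [-0.9928, -0.1177,  0.0235,  0.0447],
       [-0.0009,  0.2033,  0.9791,  0.8203],
       [ 0.    ,  0.    ,  0.    ,  1.    ]])}
{'fx': array(457.698), 'fy': array(457.698), 'cx': array(322.5525), 'cy': array(241.954), 'k1': array(-0.1003), 'world_from_camera': array([[-0.4549, -0.5918,  0.6655,  1.0134],
       [ 0.8905, -0.2904,  0.3504,  0.2541],
       [-0.0141,  0.752 ,  0.659 ,  0.4735],
       [ 0.    ,  0.    ,  0.    ,  1.    ]])}
[ 0.2334 -0.5794  0.2306] [ 0.9817  0.1903 -0.0001 -0.0006] 0.1 0.0187
```

View pics/top0.png

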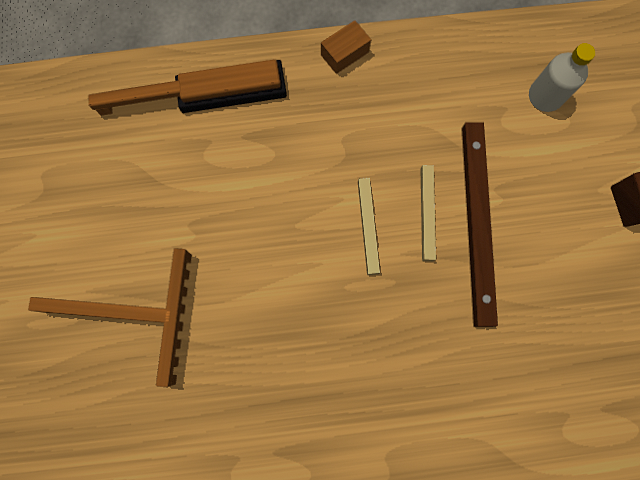

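The top view shows the batten (columns 463–497, rows 123–327), sticks at about (370,226) and (428,213), and the rake with its handle from (30,304) to (165,318) and its head from (180,250) to (163,386). The black-bristled brush at (190,85) is a decoy.

```bash
cat >h.py <<'E'
from workcell import manip, imaging, get_obs
import cv2,numpy as np
from scipy.spatial.transform import Rotation as R
np.set_printoptions(precision=4,suppress=True)
def px2w(c,px,z):
    K=np.array([[c["fx"],0,c["cx"]],[0,c["fy"],c["cy"]],[0,0,1]])
    u=cv2.undistortPoints(np.array(px,float).reshape(-1,1,2),K,np.array([c["k1"],0,0,0])).reshape(-1,2)
    T=np.array(c["world_from_camera"]); d=np.c_[u[:,0],-u[:,1],-np.ones(len(u))]@T[:3,:3].T
    return (T[:3,3]+d*((z-T[2,3])/d[:,2])[:,None])[:,:2]
def rect(c,mask,z,n=1,minA=150):
    cs,_=cv2.findContours(mask.astype(np.uint8),cv2.RETR_EXTERNAL,cv2.CHAIN_APPROX_NONE)
    out=[]
    for k in sorted(cs,key=cv2.contourArea,reverse=True)[:n]:
        if cv2.contourArea(k)<minA: continue
        w=px2w(c,k,z).astype(np.float32); b=cv2.boxPoints(cv2.minAreaRect(w*1000))/1000
        e=b[1]-b[0];f=b[2]-b[1]
        if np.hypot(*e)<np.hypot(*f): e,f=f,e
        if e[0]<0:e=-e
        out.append((b.mean(0),np.degrees(np.arctan2(e[1],e[0])),np.hypot(*e),np.hypot(*f),b))
    return out
E
python3 - <<'E'
from h import *
im=cv2.imread("pics/top0.png");c=imaging.calibration("top")
hsv=cv2.cvtColor(im,cv2.COLOR_BGR2HSV)
for p in[(428,213),(370,226),(480,230),(468,230),(80,308),(178,300),(185,300),(450,230)]: print(p,hsv[p[1],p[0]])
E
```

```text
(428, 213) [ 22 109 182]
(370, 226) [ 22 105 182]
(480, 230) [ 11 196  74]
(468, 230) [ 12 196  39]
(80, 308) [ 15 200 130]
(178, 300) [ 15 201  90]
(185, 300) [ 17 153 107]
(450, 230) [ 17 149 171]
```

View pics/scene0.png

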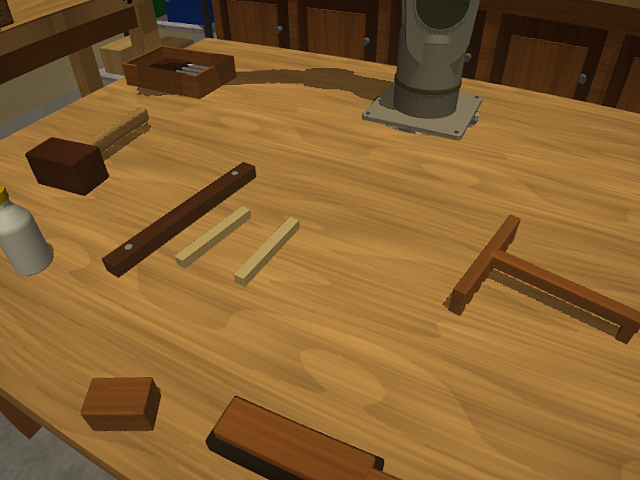

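The scene view confirms the layout: the rake stands at (560,280), the sticks at (213,237) and (267,250), and the batten at (180,220).

```bash
python3 - <<'E'
from h import *
im=cv2.imread("pics/top0.png");c=imaging.calibration("top")
H,S,V=cv2.split(cv2.cvtColor(im,cv2.COLOR_BGR2HSV))
def roi(m,x0,x1,y0,y1):
    z=np.zeros_like(m);z[y0:y1,x0:x1]=m[y0:y1,x0:x1];return z
b=roi((S>175)&(V<110)&(V>50),455,505,115,335); b=cv2.morphologyEx(b.astype(np.uint8),cv2.MORPH_CLOSE,np.ones((7,7)))
B=rect(c,b,.025)[0];print("batten",B[:4])
for s in rect(c,roi((S<125)&(V>150)&(H>18),340,450,150,290),.018,2): print("stick",s[:4])
rk=(S>180)&(V>75)&(V<170)
h=rect(c,roi(rk&(V>105),20,160,290,330),.044)[0];print("handle",h[:4]);print(h[4])
d=rect(c,roi(rk,150,200,240,395),.044)[0];print("head",d[:4]);print(d[4])
for p in[(80,302),(80,306),(80,310),(170,270),(174,280),(178,290),(182,270)]:print(p,S[p[1],p[0]],V[p[1],p[0]])
# batten frame
a=np.radians(B[1]);e=np.array([np.cos(a),np.sin(a)]);n=np.array([-e[1],e[0]])
print("origin",B[0]+n*.015)
cv2.imwrite("pics/d.png",cv2.resize(np.hstack([im[230:400,20:210]]),None,fx=4,fy=3))
E
```

```text
batten (array([ 0.5796, -0.2249], dtype=float32), np.float32(-6.829857), np.float32(0.317217), np.float32(0.03515435))
stick (array([ 0.5951, -0.0584], dtype=float32), np.float32(-2.2023208), np.float32(0.14897269), np.float32(0.017102828))
stick (array([ 0.6049, -0.1533], dtype=float32), np.float32(-8.15969), np.float32(0.1491978), np.float32(0.017380234))
handle (array([0.5136, 0.355 ], dtype=float32), np.float32(78.57698), np.float32(0.1932798), np.float32(0.01871123))
[[0.4853 0.2622]
 [0.5037 0.2585]
 [0.542  0.4479]
 [0.5236 0.4516]]
head (array([0.4931, 0.256 ], dtype=float32), np.float32(-11.312343), np.float32(0.19579646), np.float32(0.039459564))
[[0.3933 0.2559]
 [0.5853 0.2175]
 [0.593  0.2562]
 [0.401  0.2946]]
(80, 302) 203 136
(80, 306) 193 131
(80, 310) 196 134
(170, 270) 155 155
(174, 280) 193 120
(178, 290) 194 126
(182, 270) 187 82
origin [ 0.5814 -0.2101]
```

View pics/d.png

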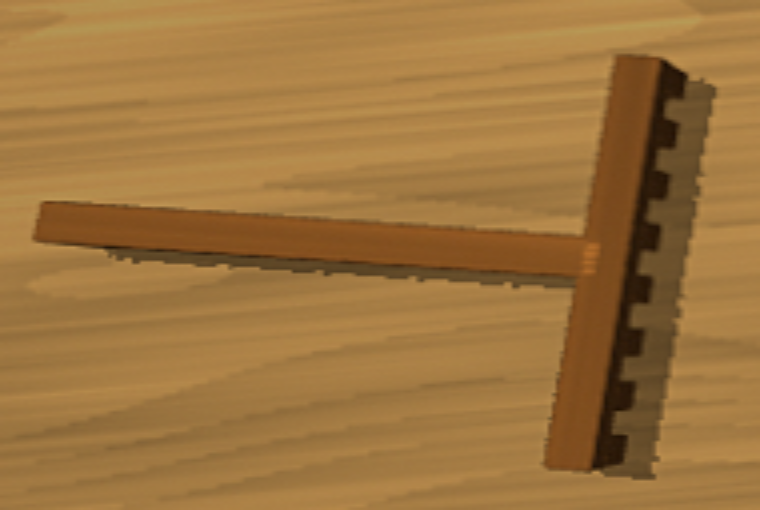

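The rows are not in the units I measure in: turns go in shares of 2 rad. I convert before sending: -0.988 rad / 2 = -0.494.

```bash
python3 - <<'E'
from h import *
im=cv2.imread("pics/top0.png");c=imaging.calibration("top")
V=cv2.cvtColor(im,cv2.COLOR_BGR2HSV)[...,2]
L=[];Rr=[]
for y in range(130,322):
    if abs(y-145)<8 or abs(y-299)<8: continue
    x=[i for i in range(458,503) if 57<V[y,i]<105 and V[y,i+1]<110]
    d=[i for i in range(458,503) if V[y,i]<105]
    L.append((x[1],y));Rr.append((d[-1]+1,y))
for P in(L,Rr):
    w=px2w(c,P,.025).astype(np.float32)
    vx,vy,x0,y0=cv2.fitLine(w,cv2.DIST_HUBER,0,.01,.01).ravel()
    print(np.degrees(np.arctan2(vy,vx)),x0,y0,"y@.5814:",y0+(0.5814-x0)*vy/vx)
print(V[230,460:500])
E
```

```text
-6.8909745 0.5705173 -0.21438852 y@.5814: -0.21570373
-6.8346653 0.5701581 -0.24259795 y@.5814: -0.24394536
[171 172 171 170 169 173 181 145  39  23  31  27  52  68  68  70  68  70
  71  72  74  72  70  67  68  69  68  64  64  63  59  83 169 176 171 172
 173 172 172 173]
```

>>> hand_motion(
  plan=[
    [[0, 0, 0], [0.408, -0.299, 0.03], 1],
    [[0, 0, 0], [0.408, -0.299, 0.03], 1],
    [[0, 0, 0], [0.408, -0.299, 0.03], 1],
    [[0, 0, 0], [0.408, -0.299, 0.03], 1],
    [[0, 0, 0], [0.408, -0.299, 0.03], 1],
    [[0, 0, 0], [0.408, -0.299, 0.03], 1],
    [[0, 0, 0], [0.408, -0.299, 0.03], 1],
    [[0, 0, 0], [0.408, -0.299, 0.03], 1],
    [[0, 0, -0.494], [0.58, -0.717, 0.111], 1],
    [[0, 0, -0.494], [0.58, -0.717, 0.111], 1],
    [[0, 0, -0.494], [0.58, -0.717, 0.111], 1],
    [[0, 0, -0.494], [0.58, -0.717, 0.111], 1],
    [[0, 0, -0.494], [0.58, -0.717, 0.111], 1],
    [[0, 0, -0.494], [0.58, -0.717, 0.111], 1],
    [[0, 0, -0.494], [0.58, -0.717, 0.111], 1],
    [[0, 0, -0.494], [0.58, -0.717, 0.111], 1],
    [[0, 0, -0.494], [0.58, -0.717, 0.111], 1],
    [[0, 0, -0.494], [0.58, -0.717, 0.111], 1],
  ],
)

```text
clock: 2.35
position: [0.504, 0.3008, 0.12]
ee_rot: [0.774, 0.633, -0.0, 0.0]
ft_force: [-0.1, 0.0, -0.3]
grip_width: 1.006
grasp_force: 0.0
```

```bash
python3 - <<'E'
from h import *
o=get_obs();im=imaging.camera("wrist");c=dict(imaging.calibration("wrist"))
T=np.eye(4);T[:3,:3]=R.from_quat(o["ee_rot"]).as_matrix();T[:3,3]=o["position"]
c["world_from_camera"]=T@np.array(c["tool_from_camera"])
cv2.imwrite("pics/w1.png",im)
H,S,V=cv2.split(cv2.cvtColor(im,cv2.COLOR_BGR2HSV))
m=((S>180)&(V>95)&(V<175)).astype(np.uint8)
m=cv2.morphologyEx(m,cv2.MORPH_OPEN,np.ones((5,5)))
for r in rect(c,m,.044,3,1000):print(r)
E
```

```text
(no output)
```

View pics/w1.png

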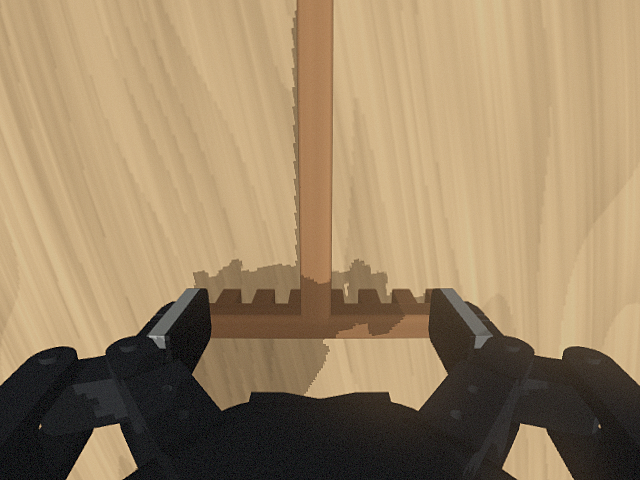

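The wrist view shows the handle (columns 300–332) centred between the fingers (208–430) and in line with the tool. I'll descend and grip.

>>> hand_motion(
  plan=[
    [[0, 0, 0], [0, 0, 0.06], 1],
    [[0, 0, 0], [0, 0, 0.09], 1],
    [[0, 0, 0], [0, 0, 0.105], 1],
    [[0, 0, 0], [0, 0, 0.105], 1],
    [[0, 0, 0], [0, 0, 0.105], 0],
    [[0, 0, 0], [0, 0, 0.105], 0],
    [[0, 0, 0], [0, 0, 0.105], 0],
    [[0, 0, 0], [0, 0, 0.105], 0],
    [[0, 0, 0], [0, 0, 0.105], 0],
    [[0, 0, 0], [0, 0, 0.105], 0],
  ],
  grip_force=70,
)

```text
clock: 3.65
position: [0.5039, 0.3023, 0.016]
ee_rot: [0.774, 0.633, 0.0, 0.0]
ft_force: [-1.2, -0.8, 5.8]
grip_width: 0.223
grasp_force: 69.4
```

>>> hand_motion(
  plan=[
    [[0, 0, 0], [0, 0, -0.003], 0],
    [[0, 0, 0], [0, 0, -0.003], 0],
    [[0, 0, 0], [0, 0, -0.003], 0],
  ],
)

```text
clock: 4.03
position: [0.5036, 0.3018, 0.0181]
ee_rot: [0.774, 0.633, -0.0, 0.0]
ft_force: [0.0, -0.1, -1.5]
grip_width: 0.223
grasp_force: 68.4
```

```bash
python3 - <<'E'
from h import *
im=imaging.camera("top");c=imaging.calibration("top");cv2.imwrite("pics/t2.png",im)
H,S,V=cv2.split(cv2.cvtColor(im,cv2.COLOR_BGR2HSV))
m=(S>180)&(V>75)&(V<170);m[:,:165]=0;m[:,205:]=0;m[:240]=0;m[395:]=0
r=rect(c,m,.047)[0];print(r)
E
```

```text
(array([0.5226, 0.2379], dtype=float32), np.float32(-12.292689), np.float32(0.1351643), np.float32(0.017608156), array([[0.4547, 0.2437],
       [0.5868, 0.215 ],
       [0.5906, 0.2322],
       [0.4585, 0.2609]], dtype=float32))
```

To row units: -0.08 rad / 2 = -0.04.

>>> hand_motion(
  plan=[
    [[0, 0, -0.04], [-0.06, 0.044, -0.006], 0],
    [[0, 0, -0.04], [-0.11, 0.08, -0.006], 0],
    [[0, 0, -0.04], [-0.16, 0.117, -0.006], 0],
    [[0, 0, -0.04], [-0.2, 0.146, -0.003], 0],
    [[0, 0, -0.04], [-0.222, 0.162, 0], 0],
    [[0, 0, -0.04], [-0.222, 0.162, 0], 0],
    [[0, 0, -0.04], [-0.222, 0.162, 0], 0],
  ],
)

```text
clock: 4.95
position: [0.6179, 0.0534, 0.0182]
ee_rot: [0.748, 0.664, 0.0, -0.0]
ft_force: [0.3, 0.6, -2.1]
grip_width: 0.225
grasp_force: 68.8
```

```bash
python3 - <<'E'
from h import *
im=imaging.camera("top");cv2.imwrite("pics/t3.png",im[90:400,100:560])
E
```

```text
(no output)
```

View pics/t3.png

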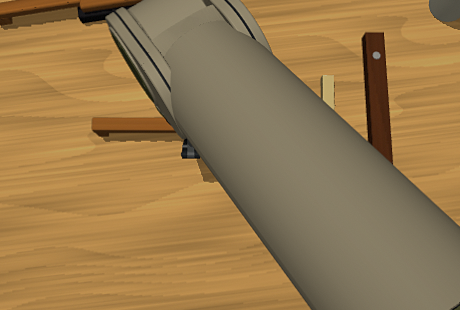

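The arm blocks the top view: the rake's tail is at (130,125) in this crop and one stick is visible at (328,90). I'll check the push from the scene camera instead.

>>> hand_motion(
  plan=[
    [[0, 0, 0], [-0.01, 0, 0], 0],
    [[0, 0, 0], [-0.02, 0, 0], 0],
    [[0, 0, 0], [-0.03, 0, 0], 0],
    [[0, 0, 0], [-0.04, 0, 0], 0],
    [[0, 0, 0], [-0.05, 0, 0], 0],
    [[0, 0, 0], [-0.06, 0, 0], 0],
    [[0, 0, 0], [-0.07, 0, 0], 0],
    [[0, 0, 0], [-0.08, 0, 0], 0],
    [[0, 0, 0], [-0.09, 0, 0], 0],
    [[0, 0, 0], [-0.1, 0, 0], 0],
    [[0, 0, 0], [-0.11, 0, 0], 0],
    [[0, 0, 0], [-0.12, 0, 0], 0],
    [[0, 0, 0], [-0.13, 0, 0], 0],
    [[0, 0, 0], [-0.14, 0, 0], 0],
    [[0, 0, 0], [-0.15, 0, 0], 0],
    [[0, 0, 0], [-0.15, 0, 0], 0],
  ],
)

```text
clock: 7.0
position: [0.6003, -0.0981, 0.0182]
ee_rot: [0.749, 0.663, -0.0, 0.0]
ft_force: [0.2, 0.2, -2.1]
grip_width: 0.222
grasp_force: 68.6
```

```bash
python3 - <<'E'
from h import *
im=imaging.camera("scene");cv2.imwrite("pics/s3.png",cv2.resize(im[100:350,80:400],None,fx=2.4,fy=2.4))
E
```

```text
(no output)
```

View pics/s3.png

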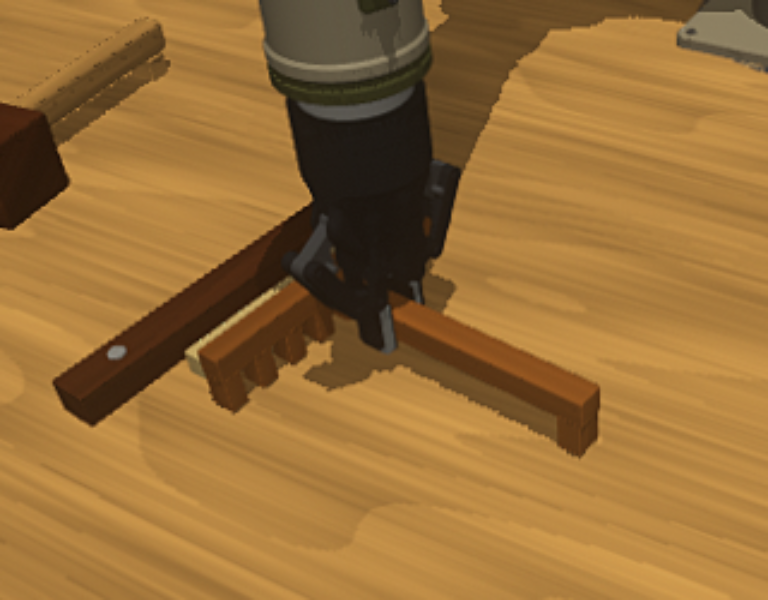

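The scene view shows a stick end at (200,355), ahead of the teeth and close to the batten, with the rake level. I'll go the last ~13 mm in small steps and watch the force.

>>> hand_motion(
  plan=[
    [[0, 0, 0], [-0.004, 0, 0], 0],
    [[0, 0, 0], [-0.007, 0, 0], 0],
    [[0, 0, 0], [-0.01, 0, 0], 0],
    [[0, 0, 0], [-0.01, 0, 0], 0],
  ],
)

```text
clock: 7.55
position: [0.5992, -0.107, 0.0183]
ee_rot: [0.748, 0.663, -0.0, 0.0]
ft_force: [0.7, 0.8, -2.6]
grip_width: 0.221
grasp_force: 68.6
```

>>> hand_motion(
  plan=[
    [[0, 0, 0], [-0.001, 0, 0], 0],
    [[0, 0, 0], [-0.002, 0, 0], 0],
    [[0, 0, 0], [-0.003, 0, 0], 0],
    [[0, 0, 0], [-0.003, 0, 0], 0],
  ],
)

```text
clock: 8.05
position: [0.5988, -0.1098, 0.0183]
ee_rot: [0.748, 0.663, -0.0, 0.0]
ft_force: [0.2, -0.8, -1.8]
grip_width: 0.219
grasp_force: 68.7
```

```bash
python3 - <<'E'
from h import *
d=np.array(get_obs()["position"])[:2]-[.5814,-.2150];print(d@[.1194,.9928]-.069)
E
```

```text
0.03755361548585692
```

>>> hand_motion(
  plan=[
    [[0, 0, 0], [-0.001, 0, 0], 0],
    [[0, 0, 0], [-0.002, 0, 0], 0],
    [[0, 0, 0], [-0.002, 0, 0], 0],
  ],
)

```text
clock: 8.43
position: [0.5986, -0.1117, 0.0183]
ee_rot: [0.748, 0.663, -0.0, 0.0]
ft_force: [-0.9, -0.4, -2.6]
grip_width: 0.22
grasp_force: 68.7
```

>>> hand_motion(
  plan=[
    [[0, 0, 0], [-0.001, 0, 0], 0],
    [[0, 0, 0], [-0.002, 0, 0], 0],
    [[0, 0, 0], [-0.002, 0, 0], 0],
  ],
)

```text
clock: 8.8
position: [0.5983, -0.112, 0.0184]
ee_rot: [0.748, 0.664, 0.0, -0.001]
ft_force: [-1.4, 5.2, 0.2]
grip_width: 0.222
grasp_force: 69.0
```

```bash
python3 - <<'E'
from h import *
d=np.array(get_obs()["position"])[:2]-[.5814,-.2150];print(d@[.1194,.9928]-.069)
E
```

```text
0.03529278371459414
```

>>> hand_motion(
  plan=[
    [[0, 0, 0], [-0.001, 0, 0], 0],
    [[0, 0, 0], [-0.002, 0, 0], 0],
    [[0, 0, 0], [-0.002, 0, 0], 0],
  ],
)

```text
clock: 9.18
position: [0.5982, -0.1121, 0.0185]
ee_rot: [0.747, 0.664, 0.001, -0.001]
ft_force: [-1.9, 9.8, 0.8]
grip_width: 0.224
grasp_force: 69.2
```

>>> hand_motion(
  plan=[
    [[0, 0, 0], [0.003, 0, 0], 0],
    [[0, 0, 0], [0.01, 0, 0], 0],
    [[0, 0, 0], [0.03, 0, 0], 0],
    [[0, 0, 0], [0.06, 0, 0], 0],
    [[0, 0, 0], [0.11, 0, 0], 0],
    [[0, 0, 0], [0.16, 0, 0], 0],
    [[0, 0, 0], [0.2, 0, 0], 0],
    [[0, 0, 0], [0.2, 0, 0], 0],
    [[0, 0, 0], [0.2, 0, 0], 0],
  ],
)

```text
clock: 10.3
position: [0.6219, 0.0833, 0.0182]
ee_rot: [0.748, 0.664, -0.0, 0.0]
ft_force: [-0.7, -0.1, -3.2]
grip_width: 0.221
grasp_force: 68.7
```

```bash
python3 - <<'E'
from h import *
im=imaging.camera("scene");cv2.imwrite("pics/s4.png",np.vstack([cv2.resize(im[140:320,80:347],(800,540))]))
im=imaging.camera("top");cv2.imwrite("pics/t4.png",im)
E
```

```text
(no output)
```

View pics/s4.png

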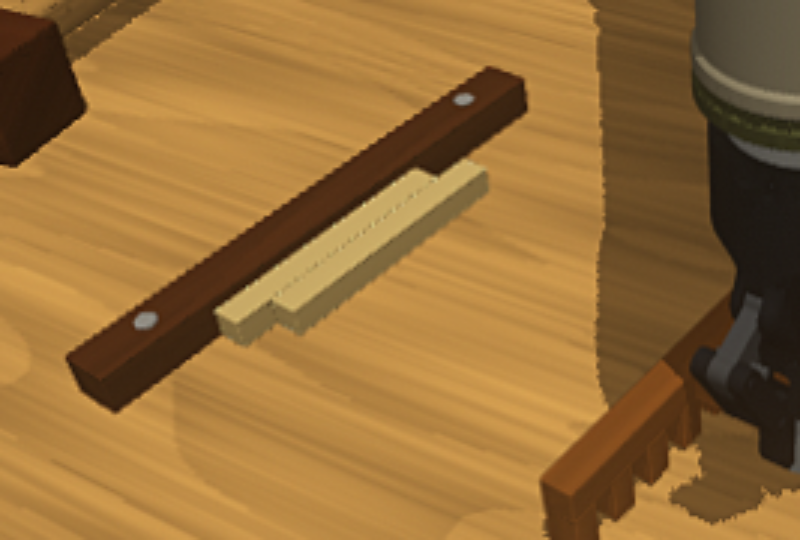

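The sticks lie flush and parallel against the batten's middle (crop 215–490, 160–345), and the rake is about 0.2 m clear. I'll set it down, release and retreat.

>>> hand_motion(
  plan=[
    [[0, 0, 0], [0, 0, 0.001], 0],
    [[0, 0, 0], [0, 0, 0.0025], 0],
    [[0, 0, 0], [0, 0, 0.0025], 0],
    [[0, 0, 0], [0, 0, 0.0025], 0.3],
    [[0, 0, 0], [0, 0, 0.0025], 0.6],
    [[0, 0, 0], [0, 0, 0.0025], 1],
    [[0, 0, 0], [0, 0, 0.0025], 1],
    [[0, 0, 0], [0, 0, 0.0025], 1],
    [[0, 0, 0], [0, 0, -0.04], 1],
    [[0, 0, 0], [0, 0, -0.09], 1],
    [[0, 0, 0], [0, 0, -0.14], 1],
    [[0, 0, 0], [0, 0, -0.18], 1],
    [[0, 0, 0], [0, 0, -0.18], 1],
  ],
)

```text
clock: 12.02
position: [0.6236, 0.0836, 0.202]
ee_rot: [0.748, 0.663, 0.002, 0.002]
ft_force: [0.0, -0.1, -0.3]
grip_width: 1.001
grasp_force: 0.0
```

>>> hand_motion(
  plan=[
    [[0, 0, 0], [0.06, 0, 0], 1],
    [[0, 0, 0], [0.12, 0, 0], 1],
    [[0, 0, 0], [0.18, 0, 0], 1],
    [[0, 0, 0], [0.24, 0, 0], 1],
    [[0, 0, 0], [0.24, 0, 0], 1],
  ],
)

```text
clock: 12.65
position: [0.6475, 0.3281, 0.1961]
ee_rot: [0.745, 0.667, -0.001, -0.002]
ft_force: [0.2, 0.2, -0.6]
grip_width: 1.001
grasp_force: 0.0
```

```bash
python3 - <<'E'
from h import *
cv2.imwrite("pics/s5.png",imaging.camera("scene"))
im=imaging.camera("top");cv2.imwrite("pics/t5.png",im);c=imaging.calibration("top")
H,S,V=cv2.split(cv2.cvtColor(im,cv2.COLOR_BGR2HSV))
m=(S<125)&(V>150)&(H>18);m[:,:400]=0;m[:,500:]=0;m[:120]=0;m[320:]=0
for r in rect(c,m,.018,3):
    d=r[0]-np.array([.5814,-.215]);print(r[:4],"s,y",d@[.9928,-.1194],d@[.1194,.9928])
E
```

```text
(array([ 0.5889, -0.1964], dtype=float32), np.float32(-6.4797626), np.float32(0.17035389), np.float32(0.03619509)) s,y 0.005243347127275439 0.019388303469028468
```

View pics/s5.png

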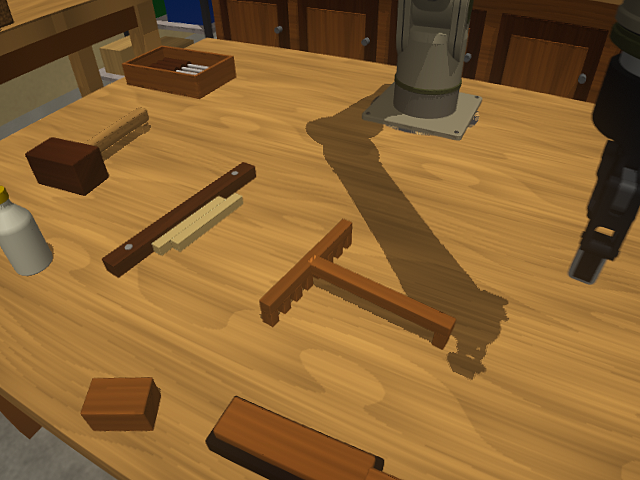

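View pics/t5.png

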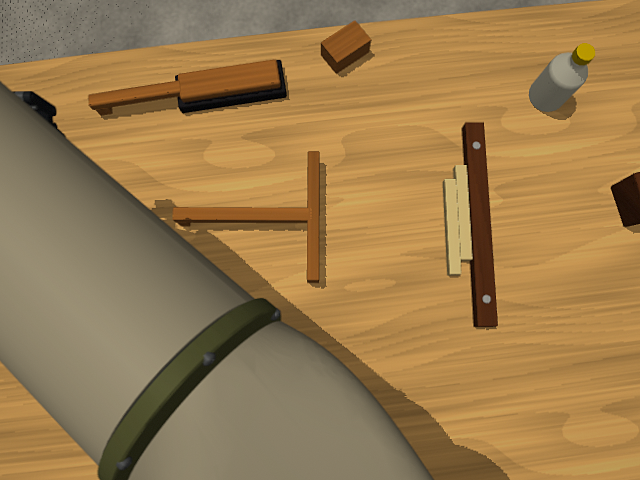

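Both views show the sticks flush against the batten, in two rows 36 mm deep centred 5 mm from its middle (top view, columns 445–470). The rake stands on its teeth at (313,215), well clear, and the arm touches nothing.

```bash
python3 -c "
from workcell import manip, imaging, get_obs
print(manip.hand_in())"
```

```text
the job is handed in; nothing more can be done
None
```

Job handed in at about 13 s on the clock: both sticks lie flat in two parallel rows against the batten's middle, offset lengthwise by about 20 mm from each other, and the rake stands on its teeth well clear.

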